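# Load an e-bike rack box, tuck its lid under the rain flap and hold it down

### The job

Pack the rack box: lay the multi-tool and the green patch tin in it, in either order. Then take the lid by its grip bar, tuck its edge under the orange rain flap and push it home against the stops, square with the box and without lifting the flap, and press it down flat so that the rubber seal is squeezed; finish while still gripping it and holding it pressed down like that. Leave everything else on the bench where it is.

Things in the scene. Friction and masses are not known exactly. Their poses are not given: they have to be found in the camera images.
- case: Grey open rack box fixed to the bench: 200 (x) x 150 (y) mm, rim 40 mm high, walls and floor 5 mm thick. Origin: centre of its underside; +x points to the end with the orange flap, z up. Inside: x -95 to +55, y -70 to +70 mm; clear opening from above (between seal bars and flap lip): x -87 to +35, y -61 to +61 mm.
- lid_home (a point): Where the centre of the lid's underside lies when the lid is home on the free seal: case x = -20 mm, y = 0, 45 mm above the bench. The stops are two cheeks, 5 mm thick, 15 mm taller than the rim, in line with the long walls under the flap's sides; the lid's +x edge meets them 80 mm in +x from this point, and its front edge is then flush with the box front.
- seal (a joint): Black rubber seal, a rectangular frame inside the rim (149 x 138 mm, bars 8 mm wide) that carries the lid. 0: free, its top is 45 mm above the bench, 5 mm above the rim; value = how far it is squeezed down (m), at most 0.006. It starts to give at 4 N and takes 12 N at 5 mm, when the lid also meets the rim.
- rain_flap (a joint): Orange rain flap over the +x end of the box, 65 x 150 mm, 3 mm thick, hinged along the box's +x top edge, very light to lift. 0: closed and level, its underside 55 mm above the bench, 10 mm above the free seal; grows as its lip is lifted (rad).
- flap_lip (a point): Middle of the free front edge of the flap, at case x = +35 mm, about 61 mm above the bench when closed: the last 12 mm of the flap are bent up by about 5 mm as a lead-in. The lid goes under it by 25 mm.
- lid: Lid: aluminium plate 160 (x) x 140 (y) x 4 mm, 150 g, lying flat on the bench, with a black grip bar across its middle: 12 mm thick (x), 60 mm long (y), top 36 mm above the plate's underside. Origin: centre of its underside; z up. Both ends are alike. Its +x edge goes under the flap.
- multi_tool: Folded multi-tool, dark steel with bright blades and brass ends, 76 (x) x 24 (y) x 17 mm, 140 g. Origin: centre of its underside.
- tyre_lever: Bystander: blue plastic tyre lever with a white stripe, 102 mm long (x from -50 to +52 mm), 18 mm wide (y), 10 mm high (last 14 mm at +x only 5 mm high), 30 g. Origin: underside, near the middle.
- patch_tin: Green patch tin with a yellow patch on top, 61 (x) x 31 (y) x 20 mm, 50 g. Origin: centre of its underside.
- grease_jar: Bystander: white jar with red cap, 60 mm across, 50 mm high. Origin: centre of underside.
- screwdriver: Bystander: red-handled screwdriver lying down, about 200 mm long along its x. Origin on its underside near the middle.
- chainring: Bystander: steel chainring lying flat, 126 mm across, 8 mm high. Origin: centre of underside.
- spanner: Bystander: steel spanner lying flat, along its x. Origin on its underside near the middle.
- spray_can: Bystander: blue spray can standing, 56 mm across, 170 mm high. Origin: centre of underside.
- tube_carton: Bystander: cardboard carton 90 (x) x 60 (y) x 40 mm. Origin: centre of underside.
Not all that is in view belongs to the job. Several things look just like the lid: the one meant starts farthest to the robot's right.

How it is judged (in metres and radians):
On the way, in this order (a step that is already met when the one before it is completed fails the run):
1. multi-tool and patch tin lie in the box, let go (x of multi_tool in the frame of case between -0.095 and 0.055 m and y of multi_tool in the frame of case between -0.07 and 0.07 m and z of each of multi_tool, patch_tin in the frame of case below 0.03 m and x of patch_tin in the frame of case between -0.095 and 0.055 m and y of patch_tin in the frame of case between -0.07 and 0.07 m and contact force between each of multi_tool, patch_tin and the fingers below 0.5 N), for 0.2 s.
2. the lid is tucked under the closed flap, home against the stops (x of lid in the frame of case between -0.03 and -0.014 m and y of lid in the frame of case between -0.01 and 0.01 m and angle between the x axis of lid and the x axis of case, either way round below 0.09 rad and z of lid in the frame of case between 0.036 and 0.051 m and value of joint rain_flap below 0.05 rad), for 0.1 s.
At the end, for the whole second after the job is handed in: Tool and tin in the box; lid under the closed flap (below 0.05 rad), centre at most 10 mm short of or 6 mm past home, 10 mm sideways, square to 0.09 rad, level to 0.04 rad, underside at most 43 mm up; seal squeezed over 3 mm, gripper pressing the lid (over 2 N) (x of multi_tool in the frame of case between -0.095 and 0.055 m and y of multi_tool in the frame of case between -0.07 and 0.07 m and z of each of multi_tool, patch_tin in the frame of case below 0.03 m and x of patch_tin in the frame of case between -0.095 and 0.055 m and y of patch_tin in the frame of case between -0.07 and 0.07 m and x of lid in the frame of case between -0.03 and -0.014 m and y of lid in the frame of case between -0.01 and 0.01 m and angle between the x axis of lid and the x axis of case, either way round below 0.09 rad and z of lid in the frame of case between 0.036 and 0.043 m and angle between lid's own z axis and vertical below 0.04 rad and value of joint seal above 0.003 m and value of joint rain_flap below 0.05 rad and contact force between the fingers and lid above 2 N and linear speed of lid below 0.02 m/s); the arm keeps its last pose, push and grip.
It fails at once if the rain flap is lifted (over 0.12 rad, about 8 mm at its lip) (value of joint rain_flap above 0.12 rad).
It fails at once if another thing on the bench is disturbed (moved over 30 mm) (distance of any of tyre_lever, grease_jar, screwdriver, chainring, spanner, spray_can, tube_carton from where it was at the start of the episode above 0.03 m).
It also fails if it takes over 67 s, if anything falls off the work surface, if the arm or the gripper's body presses on something with over 40 N, if the wrist force passes 120 N, or if a joint passes its speed limit or range.

### The arm

A 6-joint arm with a two-finger parallel gripper is mounted at the origin on the work surface. World frame = base frame: x ahead of the robot, y to its left, z up, the work surface at z = 0. Lengths are in m, angles in degrees, forces in N, time in s.
With the tool pointing down it reaches from about 0.4 to 0.825 m from the base axis. Payload 7 kg.
Tool frame: the origin (TCP) lies midway between the tips of the shut fingers; the grasp point (between the pads) lies 19 mm behind it; z points along the fingers, y is the line along which they close (so a half turn about z gives the same grasp; the last joint's range is limited). The gripper opens to 88 mm and grips with 3 to 60 N. Pads are 19 mm wide; open, the fingers measure 130 mm over their backs; the gripper's body (78 mm by 193 mm) begins 47 mm behind the grasp point.
Start: joints at [-54.597, 20.546, 0.682, 0, -70.136, -16.507], TCP at [0.219, -0.639, 0.227] pointing down, gripper open.
Joint ranges: [-176.03, 176.03], [-82.01, 121.73], [-58.28, 71.71], [-173.87, 95.51], [-174.79, -0.11], [-173.66, 173.66]. Speed limits (degrees/s): [136.94, 136.94, 172.46, 180, 180, 180].

### API

Orientations are given as a 3x3 rotation matrix whose columns are the frame's x, y, z axes.
In Python, from rig import robot gives the robot as it stands. Calls block until the motion is done:
- robot.goto(position, orientation): joint-space move of the TCP to a pose.
- robot.servo_line(position, ori=None, speed=0.15): straight line of the TCP; ori=None keeps the orientation; speed is the mean speed in m/s.
- robot.movej(angles): joint-space move.
- robot.move_gripper(opening): opening from 0.0 (shut) to 1.0 (fully open); the grip force is fixed at half the most; returns when the fingers have stopped.
- robot.dwell(seconds).
- robot.ik(position, orientation): joint angles nearest the present ones, or None.
- robot.grab_frame(name): name is "scene" or "top" or "wrist"; returns (picture, depth): 384x512x3 uint8, red, green, blue; 384x512 float32, m along the optical axis (not along the pixel's ray), 0 where there is no reading.
- robot.camera_info(name): a dict with "vfov" (degrees; the focal length in pixels is half the picture's height over the tangent of half this angle, whatever the lens; pixels are square), "cx", "cy" (the principal point, pixels), "k1" (the pictures are not rectified: a ray, as slopes to the right and down, at radius r is drawn at 1 + k1 r^2 times it, then the intrinsics apply), "view" (4x4, takes a point from world to camera coordinates); the wrist camera has in their place "T_tool_cam" (4x4, takes a point from camera to tool coordinates, whose origin is the TCP and whose axes are the flange's). Camera axes: x right, y down, z forward; pixel columns grow to the right and rows downward; lengths in m; the calibration is good to about 2 mm. A picture is of the moment at which its call begins: read the wrist's pose just before it. camera_info takes no time and is no camera call.
A pose or a line that the arm cannot do raises robot.Unreachable and nothing moves.
- robot.job_done(): hands the job in; it is judged then, once.
Readings, each from a call of its own:
- robot.read_t(): time.
- robot.read_qpos(): joint angles.
- robot.read_qvel(): joint speeds.
- robot.read_effort(): joint torques, N m.
- robot.read_position(): TCP position.
- robot.read_tcp_rot(): TCP orientation.
- robot.read_force(): force on the tool from outside, world axes, zero at the start.
- robot.read_ft_torque(): the same for the moment, N m.
- robot.read_grip_width(): opening from 0.0 (shut) to 1.0 (fully open).
- robot.read_finger_force(): force on a finger pad.
Only numpy, scipy, OpenCV 4.12 (cv2) and the standard library are available. Lean on these libraries where they do the work, as an engineer would, in place of code of your own. Each camera call takes 0.05 s, during which the arm holds its last target. There are 200 camera calls.

## Working session

There is one attempt and no reset: what is moved stays moved. The work goes in short steps, each a Python script; the robot and the scene stay as the last script left them, time stands still between calls to the robot, and variables do not carry over. Pictures are saved under pics/ and viewed, at most 10 in all, crops included, and the job is handed in when it is done.

```bash
ls; mkdir -p pics; cat > h.py <<'E'
import numpy as np, cv2
from rig import robot
def K(n):
    c=robot.camera_info(n); f=192/np.tan(np.radians(c["vfov"])/2); return c,f
def pose(n):
    c,f=K(n)
    if n=="wrist":
        T=np.eye(4);T[:3,:3]=robot.read_tcp_rot();T[:3,3]=robot.read_position()
        return T@np.array(c["T_tool_cam"])
    return np.linalg.inv(np.array(c["view"]))
def slopes(n,uv):
    c,f=K(n); d=(np.atleast_2d(uv).astype(float)-[c["cx"],c["cy"]])/f
    s=d.copy()
    for _ in range(30): s=d/(1+c["k1"]*(s**2).sum(1,keepdims=True))
    return s
def plane(n,T,uv,z):
    s=slopes(n,uv); r=np.c_[s,np.ones(len(s))]@T[:3,:3].T
    o=T[:3,3]; return o+r*((z-o[2])/r[:,2])[:,None]
def cloud(n,T,D):
    v,u=np.mgrid[0:D.shape[0],0:D.shape[1]]
    s=slopes(n,np.c_[u.ravel(),v.ravel()]); d=D.reshape(-1,1)
    P=np.c_[s,np.ones(len(s))]*d
    return (P@T[:3,:3].T+T[:3,3]).reshape(*D.shape,3)
def grab(n,name=None):
    T=pose(n); I,D=robot.grab_frame(n)
    if name: cv2.imwrite(f"pics/{name}.png",I[:,:,::-1]); np.savez(f"{name}.npz",I=I,D=D,T=T)
    return I,D,T
E
python3 - <<'E'
from h import *
for n in ["scene","top","wrist"]:
    I,D,T=grab(n,n+"0"); c,f=K(n); print(n,f,c["k1"],T.round(3).tolist())
a=[cv2.imread(f"pics/{n}0.png") for n in("top","scene")]
E
```

```text
pics
scene 453.20057559592584 -0.09794865735556675 [[0.343, 0.777, -0.528, 1.527], [0.939, -0.292, 0.181, -0.298], [-0.013, -0.558, -0.83, 1.58], [0.0, 0.0, 0.0, 1.0]]
top 372.2759486922351 0.028706954579624282 [[-0.028, -0.997, 0.065, 0.47], [-0.999, 0.029, 0.013, 0.029], [-0.015, -0.065, -0.998, 1.321], [0.0, 0.0, 0.0, 1.0]]
wrist 288.50191675088564 -0.06653584541184 [[-0.323, 0.904, 0.282, 0.142], [0.947, 0.307, 0.099, -0.665], [0.003, 0.299, -0.954, 0.385], [0.0, 0.0, 0.0, 1.0]]
```

View pics/top0.png

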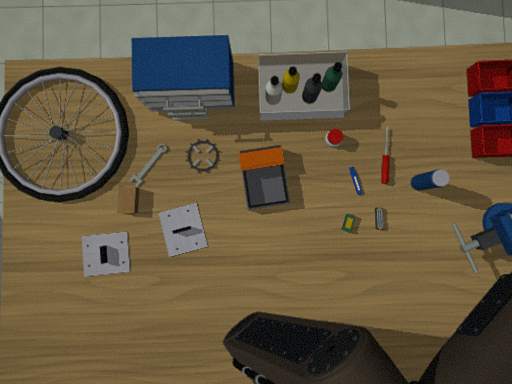

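View pics/scene0.png

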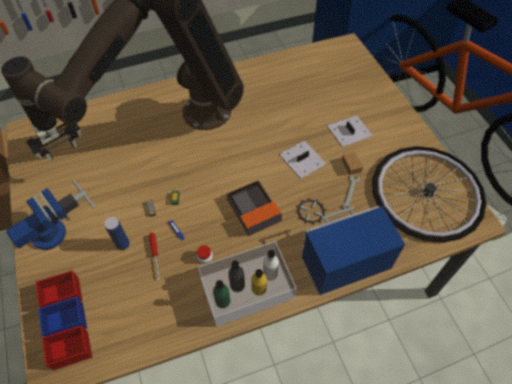

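The top view shows the case at about (265,178), with its flap on the far (+x) side. The tin is at (348,223), the tool at (380,218) and the tyre lever at (357,180). There are two lid-like plates at (183,229) and (106,254), and the right-hand one is the lid unless the arm hides another. Next I'll get coarse positions, then take wrist views.

```bash
cat > a.py <<'E'
from h import *
from scipy.spatial.transform import Rotation as R
d=np.load("top0.npz");T=d["T"]
for k,uv,z in [("case",(265,178),.04),("fl1",(241,153),.055),("fl2",(282,148),.055),("fr1",(249,208),.04),("fr2",(288,202),.04),("tin",(348,223),.02),("tool",(380,218),.017),("lid",(183,229),.004),("lever",(357,180),.01),("jar",(335,138),.05)]:
    print(k,plane("top",T,uv,z)[0].round(3))
print(robot.read_tcp_rot().round(3).tolist())
print(np.array(robot.camera_info("wrist")["T_tool_cam"]).round(3).tolist(), robot.read_t())
E
python3 a.py
```

```text
case [0.596 0.018 0.04 ]
fl1 [0.683 0.098 0.055]
fl2 [ 0.696 -0.043  0.055]
fr1 [0.494 0.076 0.04 ]
fr2 [ 0.51  -0.059  0.04 ]
tin [ 0.432 -0.265  0.02 ]
tool [ 0.447 -0.376  0.017]
lid [0.427 0.312 0.004]
lever [ 0.582 -0.305  0.01 ]
jar [ 0.725 -0.226  0.05 ]
[[-0.946, -0.324, -0.001], [-0.324, 0.946, 0.001], [0.0, 0.001, -1.0]]
[[-0.001, -0.954, -0.299, 0.081], [1.0, -0.002, 0.001, -0.001], [-0.002, -0.299, 0.954, -0.159], [0.0, 0.0, 0.0, 1.0]] 0.15
```

View pics/wrist0.png

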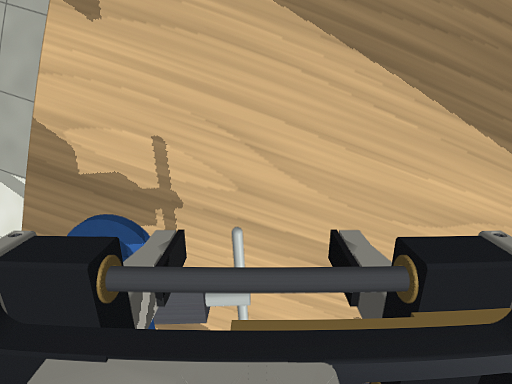

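The wrist view shows only the vice and the gripper, with the finger tips near row 240. The useful ground is therefore in the upper half of the picture. Next I'll take paired wrist views of tool/tin, case and lid.

```bash
cat >> h.py <<'E'
def Rh(deg):
    a=np.radians(deg);x=np.array([np.cos(a),np.sin(a),0]);z=np.array([0,0,-1.]);return np.c_[x,np.cross(z,x),z]
E
python3 - <<'E'
from h import *
for n,p in [("t1",(.50,-.38,.25)),("t2",(.50,-.26,.25)),("c1",(.68,-.05,.27)),("c2",(.68,.08,.27)),("l1",(.52,.25,.25)),("l2",(.52,.37,.25))]:
    robot.goto(p,Rh(180)); robot.dwell(.1); I,D,T=grab("wrist",n); print(n,robot.read_t(),robot.read_qpos(),(D>0).mean())
I,D,T=grab("top","top1")
m=[cv2.imread(f"pics/{n}.png")[:250] for n in ("t1","c1","l1","t2","c2","l2")]
m.append(cv2.imread("pics/top1.png")[:384])
a=np.vstack([np.hstack([cv2.resize(cv2.imread(f"pics/{n}.png"),(400,300)) for n in r]) for r in (("t1","c1"),("l1","top1"))])
cv2.imwrite("pics/m1.png",a)
E
```

```text
t1 1.725 [-1.95495791e+01  1.53998726e+01 -3.59835134e+00  2.46061577e-03
 -7.10173221e+01 -7.05243201e+01] 0.9960072835286459
t2 2.425 [-7.65690858e+00  9.27287113e+00 -1.15265839e+01  6.65644759e-03
 -6.92078201e+01 -8.24057426e+01] 0.9960784912109375
c1 3.65 [ 1.20132733e+01  1.98957156e+01  5.41176857e+00  4.61091043e-03
 -7.54867511e+01 -1.02114637e+02] 0.9961903889973959
c2 4.3833 [ 2.28908988e+01  2.02200137e+01  5.84892908e+00  6.16427824e-03
 -7.56161263e+01 -1.12965187e+02] 0.9959767659505209
l1 5.4667 [ 4.49555353e+01  1.05833291e+01 -9.90387496e+00  9.26749302e-03
 -6.95230297e+01 -1.35062285e+02] 0.9957682291666666
l2 6.1667 [ 5.28428501e+01  1.63320637e+01 -2.29142638e+00  4.93031334e-03
 -7.13839527e+01 -1.42911050e+02] 0.9959309895833334
```

View pics/m1.png

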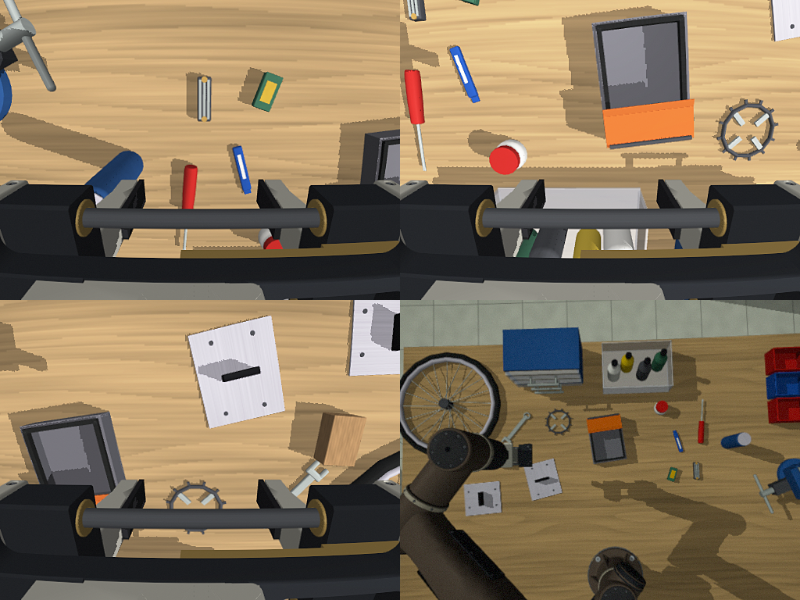

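The wrist pictures (400x300 tiles) show:
- **Tool:** (204,98) in t1.
- **Tin:** (266,92) in t1.
- **Case:** (645,80), with the orange flap at its lower edge.
- **Lid:** the plate at (237,372), bar at (240,374).

Only two plates exist, and the one on the right is confirmed as the lid.

```bash
cat > m.py <<'E'
from h import *
def rect(P):
    c,s,a=cv2.minAreaRect((P[:,:2]*1000).astype(np.float32))
    if s[0]<s[1]: s=s[::-1];a+=90
    return np.round(c,1),np.round(s,1),round((a+90)%180-90,1)
def meas(n,cen,r,lo,hi,colour=None,z=None):
    d=np.load(n+".npz");I,D,T=d["I"],d["D"],d["T"]
    C=cloud("wrist",T,D); H=cv2.cvtColor(I,cv2.COLOR_RGB2HSV)
    m=(np.hypot(C[...,0]-cen[0],C[...,1]-cen[1])<r)&(C[...,2]>lo)&(C[...,2]<hi)&(D>0)
    m[240:]=0
    if colour: m&=colour(H)
    m=cv2.morphologyEx(m.astype(np.uint8),cv2.MORPH_OPEN,np.ones((2,2)))
    k,lab,st,_=cv2.connectedComponentsWithStats(m)
    b=1+st[1:,4].argmax(); v,u=np.nonzero(lab==b)
    Z=C[v,u,2]; zt=np.median(Z) if z is None else z
    P=plane("wrist",T,np.c_[u,v],zt)
    return len(u),rect(P),np.percentile(Z,[5,50,95]).round(4),T[:3,3]
if __name__=="__main__":
    orange=lambda H:(H[...,0]<16)&(H[...,1]>170)&(H[...,2]>150)
    green=lambda H:(H[...,1]>90)&(H[...,0]>22)&(H[...,0]<95)
    white=lambda H:(H[...,1]<60)&(H[...,2]>110)
    for n in("t1","t2"):
        print(n,"tool",meas(n,(.447,-.376),.06,.009,.03)[:3]);print(n,"tin",meas(n,(.432,-.265),.05,.010,.03)[:3])
    for n in("c1","c2"):
        print(n,"flap",meas(n,(.67,.03),.12,.045,.08,orange,.056)[:3]); print(n,"rim",meas(n,(.602,.018),.15,.03,.08,None,None)[:3])
        print(n,"seal/rim",meas(n,(.56,.018),.11,.036,.05,None,.042)[:3])
    for n in("l1","l2","c2"):
        try:
            print(n,"bar",meas(n,(.427,.312),.06,.022,.06,None)[:3]);print(n,"plate",meas(n,(.427,.312),.12,-.01,.012,white,.004)[:3])
        except Exception as e: print(n,e)
E
python3 m.py
```

```text
t1 tool (977, (array([ 449.4, -374.1]), array([76.1, 21.8]), -0.1), array([0.0014, 0.0175, 0.0197]))
t1 tin (1140, (array([ 435.6, -267.7]), array([60.8, 33. ]), -18.6), array([0.0018, 0.0211, 0.0226]))
t2 tool (1032, (array([ 448.7, -372.9]), array([75.3, 25.3]), 0.1), array([0.0078, 0.0172, 0.0192]))
t2 tin (1101, (array([ 435.5, -265.9]), array([61.4, 30.9]), -18.6), array([0.0016, 0.0208, 0.0224]))
c1 flap (5229, (array([666.8,  31.2]), array([151.3,  65. ]), -83.0), array([0.0578, 0.0592, 0.0624]))
c1 rim (9560, (array([603.6,  22.9]), array([200.6, 150.3]), 7.2), array([0.0063, 0.0585, 0.0627]))
c1 seal/rim (3625, (array([568.7,  18.1]), array([149.8, 137.4]), -83.0), array([0.0053, 0.0448, 0.047 ]))
c2 flap (5279, (array([666.3,  29.4]), array([150.7,  65.1]), -82.6), array([0.0575, 0.059 , 0.0621]))
c2 rim (9658, (array([604.3,  21.8]), array([199.3, 150.2]), 6.8), array([0.0262, 0.0582, 0.0624]))
c2 seal/rim (3628, (array([568.1,  17.6]), array([149.5, 135.4]), -83.1), array([0.0055, 0.0445, 0.0467]))
l1 bar (482, (array([429.6, 313.8]), array([60.3, 12.5]), -76.8), array([0.0044, 0.0366, 0.0381]))
l1 plate (12327, (array([429.1, 315.1]), array([160.9, 140.9]), 13.4), array([0.0033, 0.0048, 0.0063]))
l2 bar (486, (array([429.2, 315.6]), array([61.2, 11.7]), -77.0), array([0.005 , 0.0362, 0.0378]))
l2 plate (12337, (array([429.1, 315.1]), array([160.8, 140.9]), 13.4), array([0.003 , 0.0046, 0.006 ]))
c2 attempt to get argmax of an empty sequence
```

```bash
cat >> h.py <<'E'
CASE=np.array([.5998,.0217]);YAW=7.05
def incase(x,y,z):
    a=np.radians(YAW);return np.r_[CASE+[x*np.cos(a)-y*np.sin(a),x*np.sin(a)+y*np.cos(a)],z]
E
cat > p.py <<'E'
from h import *
def st(k): print(k,robot.read_t(),robot.read_position().round(4),"w",round(robot.read_grip_width()*88,1),robot.read_force().round(1))
def pick(xy,h,op):
    robot.goto((*xy,.10),Rh(h)); robot.move_gripper(op); robot.servo_line((*xy,.003),speed=.12)
    st("at"); robot.move_gripper(0); st("grip"); robot.servo_line((*xy,.13),speed=.3)
def place(x,y,h,op):
    robot.goto(incase(x,y,.15),Rh(h)); robot.servo_line(incase(x,y,.07),speed=.2);st("above"); robot.servo_line(incase(x,y,.009),speed=.08)
    st("down"); robot.move_gripper(op); st("open"); robot.servo_line(incase(x,y,.15),speed=.25)
E
python3 - <<'E'
from p import *
pick((.449,-.3735),180,.5); place(-.052,0,270+YAW,.37); I,D,T=grab("wrist","w1"); I,D,T=grab("top","top2")
E
```

```text
at 10.7667 [ 0.4495 -0.3738  0.0036] w 43.9 [-0.6 -0.3 -0.7]
grip 11.2417 [ 0.4494 -0.3737  0.0036] w 23.5 [-0.9 -0.   5.1]
above 13.8583 [0.5487 0.0147 0.0704] w 23.6 [ 0.1 -0.6 -0.2]
down 14.7667 [0.5485 0.0154 0.0091] w 23.8 [ 0.6 -0.4 -1.8]
open 15.2083 [0.5483 0.0153 0.0091] w 32.5 [-0.2  0.   0.5]
```

```bash
python3 - <<'E'
from p import *
pick((.4355,-.2668),161.4,.55); place(-.003,0,180+YAW,.46)
robot.goto((.68,.05,.27),Rh(180)); I,D,T=grab("wrist","c3"); robot.move_gripper(.4)
cv2.imwrite("pics/c3c.png",cv2.resize(I[0:230,150:420,::-1],None,fx=2.5,fy=2.5))
E
```

```text
at 18.8417 [ 0.436  -0.267   0.0035] w 48.6 [ 0.7 -0.4  0. ]
grip 19.2917 [ 0.4358 -0.2669  0.0035] w 30.8 [-0.3  1.6  5.3]
above 21.6667 [0.5972 0.0204 0.0706] w 30.4 [0.3 0.2 0.1]
down 22.575 [0.597  0.0214 0.0089] w 30.6 [ 0.5 -0.1 -1.5]
open 23.0333 [0.5969 0.0214 0.009 ] w 39.9 [ 0.5 -0.1 -0.5]
```

View pics/c3c.png

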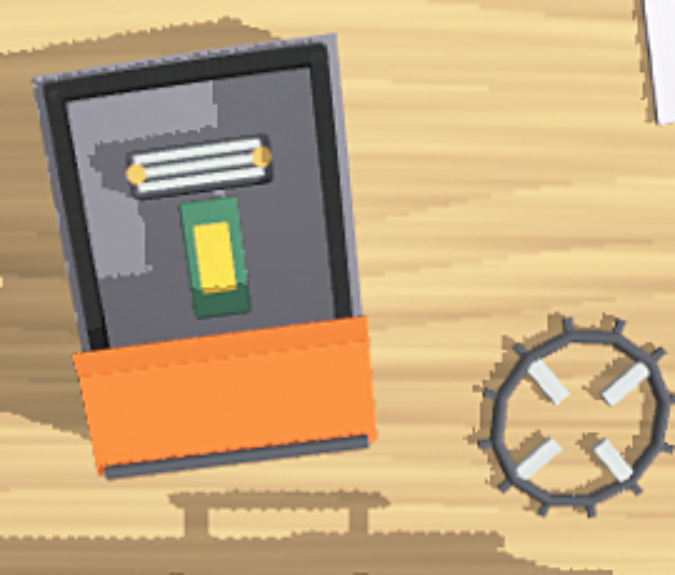

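The tool (200,165) and the tin (215,258) both lie flat in the box, and the flap is closed. Next is the lid: I'll grasp it and bring it in front of the flap.

```bash
python3 - <<'E'
from p import *
xy=(.4292,.3150);h=270+13.4
robot.goto((*xy,.10),Rh(h)); robot.servo_line((*xy,.007),speed=.12); st("at"); robot.move_gripper(0); st("grip")
robot.servo_line((*xy,.16),speed=.2)
robot.goto(incase(-.075,0,.16),Rh(270+YAW)); robot.servo_line(incase(-.075,0,.007+.065),speed=.15); robot.dwell(.2); st("pre")
I,D,T=grab("wrist","w2"); J,D,T=grab("scene","s2"); 
cv2.imwrite("pics/l3.png",np.hstack([cv2.resize(I[:,:,::-1],(400,300)),cv2.resize(J[130:280,180:330,::-1],(300,300))]))
E
```

```text
at 27.25 [0.4296 0.3153 0.0075] w 35.4 [-0.2  1.3 -0.3]
grip 27.7667 [0.4292 0.3151 0.0074] w 11.9 [-2.9 -0.1  5.2]
pre 30.825 [0.526  0.0128 0.073 ] w 12.1 [ 0.4 -0.7 -1.6]
```

View pics/l3.png

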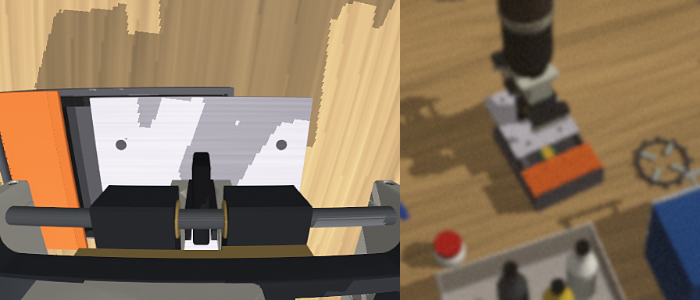

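The lid is held level and looks square, with its +x edge short of the lip. I'll check its height, tilt and side edges from the depth data.

```bash
python3 - <<'E'
from p import *
d=np.load("w2.npz");I,D,T=d["I"],d["D"],d["T"];C=cloud("wrist",T,D);H=cv2.cvtColor(I,cv2.COLOR_RGB2HSV)
m=(H[...,1]<50)&(C[...,2]>.055)&(C[...,2]<.085)&(D>0);m[235:]=0
k,lab,st_,_=cv2.connectedComponentsWithStats(m.astype(np.uint8));m=lab==1+st_[1:,4].argmax()
a=np.radians(YAW);M=np.array([[np.cos(a),np.sin(a)],[-np.sin(a),np.cos(a)]])
P=C[m];L=(P[:,:2]-CASE)@M.T
A=np.c_[L,np.ones(len(L))];s=np.linalg.lstsq(A,P[:,2],rcond=None)[0];print("tilt",s[:2].round(4),"z@lid centre",s@[-.075,0,1])
Q=(plane("wrist",T,np.argwhere(m)[:,::-1],.069)[:,:2]-CASE)@M.T*1000
print("x range",Q[:,0].min(),Q[:,0].max(),"y",Q[:,1].min(),Q[:,1].max())
for y0 in(25,40,55): q=Q[abs(Q[:,1]-y0)<3]; print(y0,q[:,0].min().round(1),q[:,0].max().round(1))
for x0 in range(-140,0,30): q=Q[abs(Q[:,0]-x0)<3]; len(q) and print(x0,q[:,1].min().round(1),q[:,1].max().round(1))
f=(H[...,0]<16)&(H[...,1]>170)&(H[...,2]>150)&(C[...,2]>.045);f[235:]=0;F=C[f];G=(F[:,:2]-CASE)@M.T*1000
e=(G[:,0]<39);print("lip x",np.percentile(G[:,0],1),"z",np.percentile(F[e,2],[5,50,95]), "flat",np.median(F[(G[:,0]>50),2]))
E
```

```text
tilt [0.0032 0.0109] z@lid centre 0.07097126499772523
x range -154.81717472493813 6.072677960601557 y -71.70348575403759 -3.907429322225641Traceback (most recent call last):
  File "<stdin>", line 10, in <module>
    return umr_minimum(a, axis, None, out, keepdims, initial, where)
ValueError: zero-size array to reduction operation minimum which has no identity
```

```bash
python3 - <<'E'
from p import *
a=np.radians(YAW);ex=np.array([np.cos(a),np.sin(a),0])
z=.0540;y=.001
robot.servo_line(incase(-.075,y,z),speed=.1); robot.dwell(.1); st("low")
robot.servo_line(incase(-.028,y,z),speed=.06); st("in")
x=-.028
while x<-.016:
    x+=.0015; robot.servo_line(incase(x,y,z),speed=.03); F=robot.read_force(); print(round(x,4),round(F@ex,1),F.round(1),((robot.read_position()-np.r_[CASE,0])@ex).round(4))
    if F@ex<-6: break
robot.dwell(.2); st("home")
grab("wrist","w3"); J,D,T=grab("scene","s3")
E
```

```text
low 31.3583 [0.5254 0.0135 0.0544] w 11.8 [-0.1 -1.  -1.7]
in 32.2917 [0.5715 0.0191 0.0538] w 12.0 [ 0.2 -0.2 -2.1]
-0.0265 -0.1 [-0.  -0.3 -2.1] -0.0265
-0.025 -0.2 [-0.1 -0.5 -1.7] -0.0249
-0.0235 0.1 [ 0.1 -0.5 -1.6] -0.0234
-0.022 0.4 [ 0.4  0.  -1.6] -0.0219
-0.0205 -0.0 [ 0.  -0.4 -1.9] -0.0204
-0.019 -0.1 [-0.1  0.5 -2.5] -0.0192
-0.0175 -4.5 [-4.4 -1.1 -0.4] -0.0184
-0.016 -7.3 [-7.1 -1.8  1.3] -0.0178
home 34.4917 [0.5821 0.02   0.0535] w 12.1 [-6.5 -3.2  0.4]
```

```bash
python3 - <<'E'
from p import *
x=-.0192;y=.001
robot.servo_line(incase(x,y,.0540),speed=.03)
z=.0540
while z>.036:
    z-=.001; robot.servo_line(incase(x,y,z),speed=.03); robot.dwell(.05); F=robot.read_force(); p=robot.read_position(); print(round(z,4),p.round(4),F.round(1),robot.read_ft_torque().round(2))
    if F[2]>16: break
robot.dwell(.3); st("pressed")
I,D,T=grab("wrist","w4"); J,D,T=grab("scene","s4")
cv2.imwrite("pics/l4.png",np.hstack([cv2.resize(I[:,:,::-1],(400,300)),cv2.resize(J[130:280,180:330,::-1],(300,300))]))
C=cloud("wrist",pose("wrist"),np.load("w4.npz")["D"]);H=cv2.cvtColor(I,cv2.COLOR_RGB2HSV)
a=np.radians(YAW);M=np.array([[np.cos(a),np.sin(a)],[-np.sin(a),np.cos(a)]]);G=(C[...,:2]-CASE)@M.T*1000
m=(H[...,1]<50)&(H[...,2]>90)&(C[...,2]>.035)&(C[...,2]<.06)&(G[...,0]>-95)&(G[...,0]<32)&(G[...,1]<-20)&(G[...,1]>-66);m[235:]=0
s=np.linalg.lstsq(np.c_[G[m]/1000,np.ones(m.sum())],C[m][:,2],rcond=None)[0];print("lid top tilt",s[:2].round(3),"z",s@[-.02,0,1],m.sum())
f=(H[...,0]<16)&(H[...,1]>170)&(H[...,2]>150)&(C[...,2]>.045);f[235:]=0
for lo,hi in((33,38),(48,60),(70,95)): q=f&(G[...,0]>lo)&(G[...,0]<hi); print("flap",lo,np.median(C[q][:,2]) if q.any() else None)
E
```

```text
0.053 [0.5808 0.0205 0.053 ] [-1.2 -0.2 -0.7] [0.01 0.69 0.13]
0.052 [0.5809 0.0205 0.0522] [-1.1  0.2 -0.3] [0.15 0.78 0.19]
0.051 [0.5809 0.0205 0.0513] [-2.8  1.   4.3] [0.36 1.   0.13]
0.05 [0.5809 0.0205 0.0503] [-2.8  1.5  4.1] [0.4  1.16 0.18]
0.049 [0.5809 0.0205 0.0495] [-4.   1.7  5.9] [0.46 1.32 0.17]
0.048 [0.5809 0.0205 0.0486] [-3.9  1.1  7.3] [0.46 1.55 0.06]
0.047 [0.5809 0.0204 0.0477] [-4.4  2.1  8.5] [0.46 1.71 0.17]
0.046 [0.5809 0.0205 0.0473] [-6.5  1.3 13.9] [0.68 2.59 0.13]
0.045 [0.5809 0.0204 0.0473] [-9.6  3.  24. ] [0.81 3.92 0.1 ]
pressed 37.85 [0.581  0.0204 0.0473] w 11.7 [-9.2  2.7 24.1]
lid top tilt [0.002 0.003] z 0.04496842672157478 16750
flap 33 0.06265206800390355
flap 48 0.05878941288663678
flap 70 0.05889037708174161
```

View pics/l4.png

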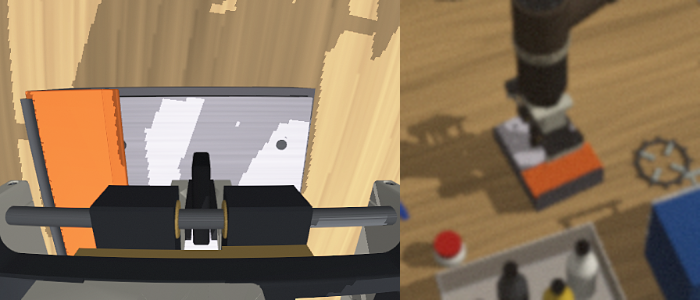

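The lid now lies flat under the closed flap, with its edge flush with the box front at (314,90). Its underside is about 41 mm up, it is level, and the push is about 24 N down on the rim. I'll hand it in.

```bash
python3 -c "
from h import *
print(robot.read_force(),robot.read_t()); print(robot.job_done())"
```

```text
[-9.54899584  2.95310396 22.97783501] 37.95
the job is handed in; nothing more can be done
None
```

I handed the job in at about 38 s: the tool and tin are in the box, and the lid is under the closed flap against the stops, still gripped and pressed level at about 23 N; no verdict came back.

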